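# Find the stamped parts crate and push it into the dispatch lane

### The arm

A 6-joint arm with a two-finger parallel gripper is mounted at the origin on the work surface. World frame = base frame: x ahead of the robot, y to its left, z up, the work surface at z = 0. Lengths are in m, angles in degrees, forces in N, time in s.
With the tool pointing down it reaches from about 0.325 to 0.85 m from the base axis. Payload 4.4 kg.
Tool frame: the origin (TCP) lies at the very end of the fingers, on their centre line; the grasp point (between the pads) lies 19 mm behind it; z points along the fingers, x is the direction in which the jaws open and shut, and the axes are right-handed (so a half turn about z gives the same grasp; the last joint's range is limited). The gripper opens to 94 mm and grips with 3 to 60 N. Pads are 16 mm wide; open, the fingers measure 119 mm over their backs; the gripper's body (75 mm by 177 mm) begins 78 mm behind the grasp point.
Start: joints at [-84.483, 11.837, 88.321, -0, 79.842, -8.623], TCP at [0.14, -0.558, 0.205] pointing down, gripper open.
Joint ranges: [-156.59, 156.59], [-49.26, 127.26], [12.9, 141.05], [-63.56, 243.56], [4.71, 150.69], [-161.64, 161.64]. Speed limits (degrees/s): [159.86, 159.86, 180, 180, 180, 180].

### API

Orientations are given as [roll, pitch, yaw] about the fixed x, y, z axes, in that order (R = Rz(yaw) Ry(pitch) Rx(roll)).
In Python, from rig import robot gives the robot as it stands.
- The arm moves only by the tool send_rows, never from a script. Its argument "moves" is a list of rows, each an object of numbers: "tx", "ty", "tz": the shift along the tool's x, y, z in mm; "ax", "ay", "az": the turn, a rotation vector about the tool's x, y, z in rad; "claw": the opening, from -1 (shut) to 1 (fully open). In form: [{"tx": .., "ty": .., "tz": .., "ax": .., "ay": .., "az": .., "claw": ..}, ...]. A call has 1 to 20 rows; each row is the pose to reach, as a shift and turn from the pose commanded when the call began, along the tool's axes at that moment; what a row does not reach only later rows make up. A row lasts 1/12 s, in which the tool goes at most 41.7 mm and 7.16 degrees, less where a joint would pass 70% of its speed; a pose out of reach is approached as far as the arm can. A call with a gripper value outside its range is refused whole. The fingers move at their own pace and stop on an object; "force" is the grip in N (left out, the last holds). Time passes only in rows, so rows that repeat a pose let the fingers close. It gives the time, the measured TCP pose, the force and the opening at its end, in the units of the state.
- robot.observe(): the state, without advancing time (a new reading comes with each control period).
- robot.snapshot(name): name is "scene" or "side" or "wrist"; returns a dict with "pixels" (480x640x3 uint8, red, green, blue), "range_z" (480x640 float32, m along the optical axis (not along the pixel's ray), 0 where there is no reading), "K" (3x3 intrinsics, pixels), "R" (3x3) and "t" (3): a world point X has camera coordinates R X + t; the wrist camera has in their place "hand_eye" (4x4, takes a point from camera to tool coordinates, whose origin is the TCP and whose axes are the tool frame's). Camera axes: x right, y down, z forward; pixel columns grow to the right and rows downward; lengths in m; the calibration is good to about 2 mm. A picture is of the moment at which its call begins: read the wrist's pose just before it.
- robot.sign_off(): hands the job in, once; it reports no verdict.
Trained networks look in a picture, given as the dict that the camera call returned (one of the last four; its "shot" number tells which), for a name from the list of things; names that differ only in an ending like _2 or _b are one class to them, and where a whole thing is asked for, a point or a joint stands for the part that bears it (a point fixed in the world has none). Each returns a list of dicts, best first, with "confidence" (0 to 1); they miss things now and then, are a little off and sometimes report something else, mostly with a low value. They report only what shows in the picture. A call takes as long as a camera call.
- robot.search_frame(picture, name): "bbox" ([centre column, centre row, width, height] as shares, 0 to 1, of the picture: columns of its width, rows of its height, round what is visible of it).
- robot.cut_out(picture, name): "pixels" (480x640 bool, what is visible of it) and "bbox" ([centre column, centre row, width, height] as shares, 0 to 1, of the picture: columns of its width, rows of its height, round what is visible of it).
- robot.mark_of(picture, name): "location" ([column, row] as shares, 0 to 1, of the picture: columns of its width, rows of its height: a listed point, or the origin of a listed thing).
The state is a dict: "time": time; "qpos": joint angles; "joint_velocities": joint speeds; "joint_torque": joint torques, N m; "position": TCP position; "tool_rot": TCP orientation; "wrist_force": force on the tool from outside, world axes, zero at the start; "torque": the same for the moment, N m; "gripper_width": finger opening in m.
Only numpy, scipy, OpenCV 4.12 (cv2) and the standard library are available. Lean on these libraries where they do the work, as an engineer would, in place of code of your own. Each camera call takes 0.05 s, during which the arm holds its last target.

### The job

One of the two upright beige parts crates bears a dark round stamp underneath. Tip each crate over onto its side to look at its underside, and when both lie on their sides push the stamped one, still on its side, along the bench until it lies wholly inside the taped dispatch lane between them; leave the other one lying outside the lane. Only push with the fingers: never lift or carry a crate, and do not disturb the other things on the bench.

Things in the scene. Friction and masses are not known exactly. Their poses are not given: they have to be found in the camera images.
- stamped_crate: open-topped empty beige crate, 72 (x) x 110 (y) x 120 mm high (z), walls and floor 4 mm, 0.2 to 0.4 kg. Origin: centre of the underside, z to the mouth. Starts upright, left or right of the lane, x away from the robot within 0.25 rad. Underside stamped; from above the crates look alike. Pushed towards the robot 95 mm up its far face it tips about its near lower edge, by itself past 0.65 rad, and lies 72 mm high, underside facing the far side.
- plain_crate: open-topped empty beige crate, 72 (x) x 110 (y) x 120 mm high (z), walls and floor 4 mm, 0.2 to 0.4 kg. Origin: centre of the underside, z to the mouth. Starts upright, left or right of the lane, x away from the robot within 0.25 rad. Underside bare. It tips like the other; the room for tipping is on the robot's side, where the overview camera then sees the underside from the far side.
- stamped_crate_center (a point): the middle of the stamped crate's volume: 60 mm above the underside along its z
- plain_crate_center (a point): the middle of the plain crate's volume: 60 mm above the underside along its z
- stamp (a point): the centre of the stamp, a dark ring 54 mm across with a cross in it, on the underside of the stamped crate; it faces down until that crate is tipped
- lane: dispatch lane: a flat rectangle of 25 mm yellow tape on the bench. Origin at its middle; its x (roughly away from the robot) is its length, 400 mm over the tape, 350 mm clear; its y its width, 220 mm over the tape, 170 mm clear. The crates start either side, about 185 to 230 mm from its middle line.
- tape_roll: bystander: a roll of brown tape lying flat, 90 mm across, 45 mm high; leave it alone
- jar: bystander: a closed jar, 56 mm across, 70 mm high, upright at the far end of the lane; leave it alone
- oil_bottle: bystander: a closed bottle, 54 mm across, 140 mm high, upright; leave it alone
- carton: bystander: a small closed cardboard carton 70 x 100 x 45 mm; leave it alone
- wrench: bystander: a wrench lying flat; leave it alone
- brush: bystander: a hand brush lying flat; leave it alone
- small_tray: bystander: an empty black tray 70 x 100 x 30 mm; leave it alone

How it is judged:
By the outcome, as a careful person would: the job done as asked, in the order asked, and still so for the second after the job is handed in, with the robot touching nothing.
It also fails if it takes over 69 s, if anything falls off the work surface, if the arm or the gripper's body presses on something with over 40 N, if the wrist force passes 120 N, or if a joint passes its speed limit or range.

## Working session

There is one attempt and no reset: what is moved stays moved. The work goes in short steps, Python scripts to look and compute and a tool call to move; the robot and the scene stay as the last step left them, time stands still between calls to the robot, and variables do not carry over. Pictures are saved under pics/ and viewed, and the job is handed in when it is done.

Besides the shell and the picture viewer there is one more tool, called after "Request:" in YAML: its name, and indented under it one key for each argument. send_rows: Moves the arm, as the interface text tells. Its arguments: {"type":"object","properties":{"moves":{"type":"array"},"force":{"type":"number"}},"required":["moves"]}

```bash
mkdir -p pics; ls; cat > h.py <<'E'
import numpy as np, cv2
from rig import robot
def snap(n,f=None):
    o=robot.observe(); s=robot.snapshot(n)
    if f: cv2.imwrite('pics/'+f+'.png',cv2.cvtColor(s['pixels'],cv2.COLOR_RGB2BGR))
    return s
def world(s,u,v,z=None):
    K=np.array(s['K']);R=np.array(s['R']);t=np.array(s['t'])
    d=s['range_z'][int(v),int(u)]
    r=np.linalg.inv(K)@np.array([u,v,1.])
    C=-R.T@t; D=R.T@r
    if z is not None: return C+D*(z-C[2])/D[2]
    return C+D*d
def cloud(s):
    K=np.array(s['K']);R=np.array(s['R']);t=np.array(s['t'])
    v,u=np.mgrid[:480,:640]; d=s['range_z']
    r=np.stack([u,v,np.ones_like(u)],-1)@np.linalg.inv(K).T*d[...,None]
    return (r-t)@R
E
python3 - <<'E'
from h import *
for n in('scene','side'):
    s=snap(n,n+'0'); print(n,-np.array(s['R']).T@s['t'], np.array(s['R'])[2])
    for k in('stamped_crate','plain_crate','lane','tape_roll','jar','oil_bottle','carton','wrench','brush','small_tray'):
        print(k,[(np.round(a['bbox'],3).tolist(),round(a['confidence'],2)) for a in robot.search_frame(s,k)[:3]])
print(robot.observe())
E
```

```text
pics
scene [1.17734297 0.12857205 0.98469768] [-0.48693556 -0.13550163 -0.8628633 ]
stamped_crate [([0.647, 0.479, 0.084, 0.124], 0.68)]
plain_crate [([0.389, 0.42, 0.084, 0.097], 0.66)]
lane [([0.523, 0.446, 0.166, 0.267], 0.61)]
tape_roll [([0.542, 0.638, 0.063, 0.092], 0.74)]
jar [([0.761, 0.611, 0.058, 0.132], 0.72), ([0.464, 0.598, 0.088, 0.084], 0.71), ([0.52, 0.524, 0.04, 0.066], 0.56)]
oil_bottle [([0.631, 0.633, 0.043, 0.091], 0.61), ([0.523, 0.522, 0.039, 0.066], 0.4)]
carton [([0.355, 0.554, 0.074, 0.087], 0.57)]
wrench [([0.766, 0.608, 0.06, 0.12], 0.67)]
brush [([0.281, 0.46, 0.035, 0.138], 0.58)]
small_tray [([0.465, 0.602, 0.082, 0.087], 0.86)]
side [0.35551251 0.76545854 0.84753232] [ 0.2389309  -0.68341119 -0.68982692]
stamped_crate [([0.489, 0.646, 0.067, 0.152], 0.88), ([0.36, 0.601, 0.042, 0.102], 0.18)]
plain_crate [([0.548, 0.418, 0.049, 0.121], 0.91)]
lane [([0.56, 0.573, 0.259, 0.194], 0.87)]
tape_roll [([0.385, 0.549, 0.05, 0.082], 0.7)]
jar [([0.469, 0.532, 0.034, 0.063], 0.71), ([0.487, 0.643, 0.071, 0.16], 0.48)]
oil_bottle [([0.363, 0.603, 0.042, 0.102], 
[... 317 characters left out ...]
, 0.07, 0.074], 0.82)]
{'time': 1.1, 'qpos': array([-8.44830411e+01,  1.18352846e+01,  8.83228463e+01,  2.31306845e-03,
        7.98411096e+01, -8.62258478e+00]), 'joint_velocities': array([-0.00772399,  0.04240467, -0.12021438, -0.01569608, -0.05339595,
       -0.02726352]), 'joint_torque': array([-1.08099168e-03, -3.70895720e+01, -2.81768847e+01,  6.95802527e-02,
        2.74372241e-02, -1.43922199e-05]), 'position': array([ 0.14046975, -0.55757515,  0.20545512]), 'tool_rot': array([-1.79997863e+02, -1.09222521e-03, -7.58608643e+01]), 'wrist_force': array([-0.3476469 , -0.24467386, -0.26636493]), 'torque': array([ 0.03974961, -0.03589139,  0.00710984]), 'gripper_width': 0.0939592758249606}
```

View pics/scene0.png

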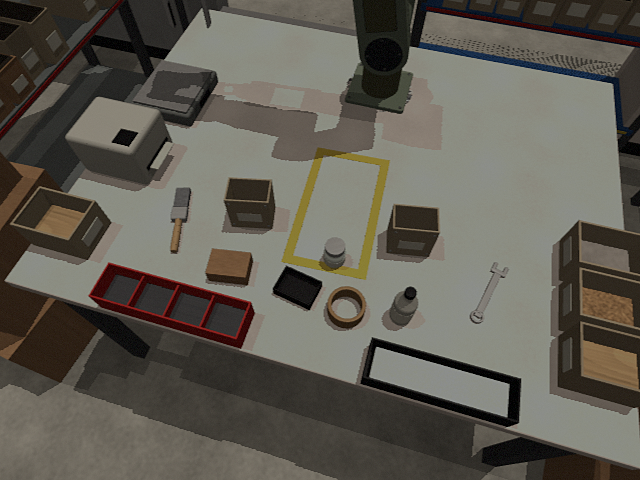

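View pics/side0.png

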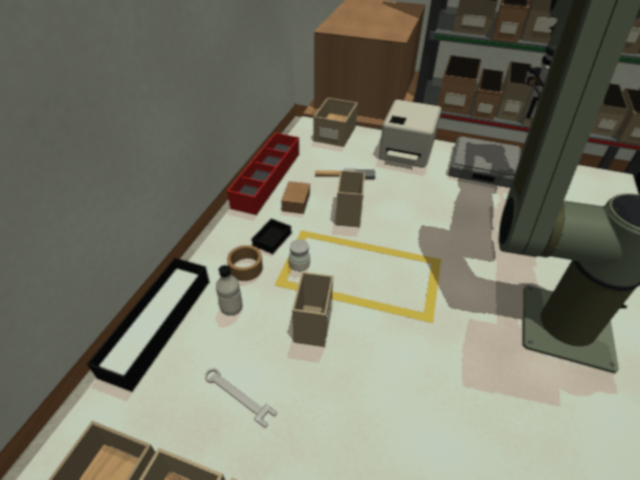

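```bash
python3 - <<'E'
from h import *
s=snap('scene'); P=cloud(s); px=s['pixels'].astype(int)
np.savez('scene0.npz',P=P,px=px,K=s['K'],R=s['R'],t=s['t'])
def rep(n,box,zlo,zhi):
    u0,v0,u1,v1=box
    q=P[v0:v1,u0:u1].reshape(-1,3); q=q[(q[:,2]>zlo)&(q[:,2]<zhi)]
    c,sz,a=cv2.minAreaRect((q[:,:2]*1000).astype(np.float32))
    print(n,len(q),np.round(c),np.round(sz),round(a,1),'zmax',q[:,2].max().round(3), 'aabb',q.min(0).round(3)[:2],q.max(0).round(3)[:2])
rep('crateR',(215,165,285,240),.112,.13)
rep('crateL',(380,195,450,265),.112,.13)
for n,b in dict(carton=(195,240,262,292),tray=(268,260,330,312),roll=(322,280,372,332),bottle=(385,282,422,330),jar=(318,232,352,272),brush=(165,180,195,260),wrench=(462,255,515,330),redbin=(80,255,265,355),printer=(60,90,185,190),grey=(130,60,220,130)).items(): rep(n,b,.008,.3)
y=(px[...,0]>120)&(px[...,2]<90)&(px[...,0]-px[...,2]>60)&(abs(P[...,2])<.01)
y[:,:270]=0;y[:,400:]=0
q=P[y]; c,sz,a=cv2.minAreaRect((q[:,:2]*1000).astype(np.float32)); print('lane',len(q),c,sz,a, cv2.boxPoints((c,sz,a)).round())
E
```

```text
crateR 399 [ 597. -222.] [ 77. 112.] 13.8 zmax 0.125 aabb [ 0.55  -0.282] [ 0.643 -0.161]
crateL 415 [562. 194.] [ 75. 111.] 10.4 zmax 0.126 aabb [0.516 0.134] [0.608 0.253]
carton 1425 [ 777. -217.] [163. 104.] 5.1 zmax 0.073 aabb [ 0.698 -0.272] [ 0.861 -0.164]
tray 649 [744. -12.] [152. 132.] 80.7 zmax 0.048 aabb [ 0.679 -0.097] [0.82  0.052]
roll 781 [790.  85.] [89. 89.] 14.7 zmax 0.051 aabb [0.745 0.041] [0.836 0.129]
bottle 783 [770. 212.] [54. 46.] 83.8 zmax 0.144 aabb [0.745 0.185] [0.792 0.239]
jar 561 [666.  23.] [52. 53.] 63.1 zmax 0.076 aabb [ 0.638 -0.006] [0.691 0.049]
brush 758 [ 667. -408.] [197.  42.] 17.0 zmax 0.026 aabb [ 0.568 -0.454] [ 0.763 -0.371]
wrench 221 [647. 408.] [ 37. 175.] 72.4 zmax 0.014 aabb [0.559 0.373] [0.732 0.449]
redbin 8398 [ 889. -348.] [226. 454.] 15.1 zmax 0.075 aabb [ 0.726 -0.596] [ 0.947 -0.121]
printer 7723 [ 417. -587.] [312. 345.] 89.9 zmax 0.147 aabb [ 0.245 -0.743] [ 0.59  -0.431]
grey 4252 [ 291. -621.] [205. 443.] 89.4 zmax 0.146 aabb [ 0.069 -0.724] [ 0.513 -0.519]
lane 2605 (501.1556091308594, -6.615882873535156) (402.6684875488281, 218.4167938232422) 2.841273069381714 [[ 295.   92.]
 [ 305. -126.]
 [ 708. -106.]
 [ 697.  112.]]
```

```bash
cat > ov.py <<'E'
from h import *
def boxpts(c,yaw,dx,dy,z):
    a=np.radians(yaw);X=np.array([np.cos(a),np.sin(a)]);Y=np.array([-X[1],X[0]])
    return [np.r_[np.array(c)+sx*dx/2*X+sy*dy/2*Y,z] for sx,sy in((1,1),(1,-1),(-1,-1),(-1,1))]
def proj(d,p):
    q=np.array(d['K'])@(np.array(d['R'])@p+d['t']); return q[:2]/q[2]
def draw(im,d,pts,col,sc=1,off=(0,0)):
    q=np.array([(proj(d,p)-off)*sc+sc/2 for p in pts]).round().astype(int)
    cv2.polylines(im,[q.reshape(-1,1,2)],True,col,1)
E
python3 - <<'E'
from ov import *
d=np.load('scene0.npz'); im=d['px'].astype(np.uint8)[140:290,200:460,::-1].copy()
im=cv2.resize(im,None,fx=3,fy=3)
for c,y in(((.597,-.222),13.8),((.562,.194),10.4)):
    for z in(0,.12): draw(im,d,boxpts(c,y,.072,.11,z),(0,0,255) if z else (255,0,0),3,(200,140))
for a,b in((.4,.22),(.35,.17)): draw(im,d,boxpts((.501,-.0066),2.84,a,b,0),(0,255,0),3,(200,140))
cv2.imwrite('pics/ov0.png',im)
E
```

```text
(no output)
```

View pics/ov0.png

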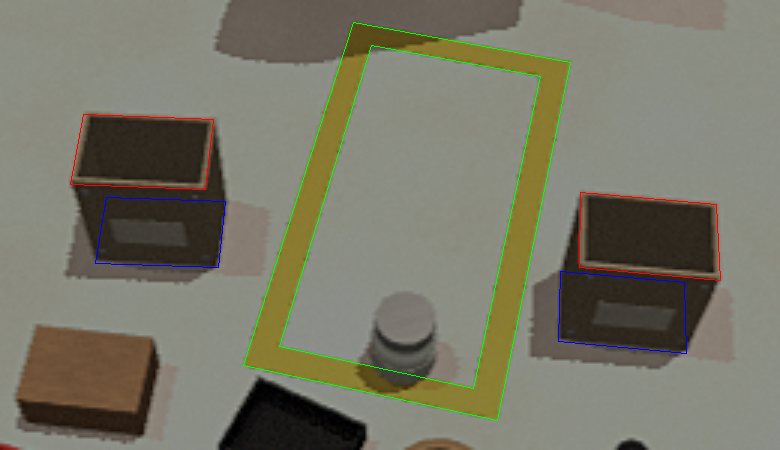

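```bash
cat > pl.py <<'E'
from h import *
from scipy.spatial.transform import Rotation as Ro
def plan(wps,pos=None,rot=None):
    o=robot.observe() 
    p=np.array(o['position']) if pos is None else np.array(pos); r=o['tool_rot'] if rot is None else rot
    R0=Ro.from_euler('xyz',r,degrees=True)
    print('t',o['time'],'pos',p.round(4),np.round(r,2),'F',o['wrist_force'].round(1),'w',o['gripper_width'])
    for x,y,z,yaw in wps:
        d=R0.inv().apply(np.array([x,y,z])-p)*1000
        a=(R0.inv()*Ro.from_euler('xyz',[180,0,yaw],degrees=True)).as_rotvec()
        print(np.round(d).astype(int),a.round(3),'dist',np.linalg.norm(d).round())
def cr(c,yaw,off,z,lat=0):
    a=np.radians(yaw); return (c[0]+off*np.cos(a)-lat*np.sin(a),c[1]+off*np.sin(a)+lat*np.cos(a),z,yaw-90)
E
python3 - <<'E'
from pl import *
c=(.597,-.222)
plan([cr(c,13.4,.074,.205),cr(c,13.4,.074,.1),cr(c,13.4,.05,.1),cr(c,13.4,-.022,.1)])
E
```

```text
t 1.15 pos [ 0.1405 -0.5576  0.2054] [-180.      0.    -75.86] F [-0.9  0.1  0.3] w 0.09408643045867614
[-213 -599    0] [-0.     0.     0.013] dist 635.0
[-213 -599  105] [-0.     0.     0.013] dist 644.0
[-213 -575  105] [-0.     0.     0.013] dist 622.0
[-214 -503  105] [-0.     0.     0.013] dist 557.0
```

Request:
send_rows:
  moves:
    - {"tx": -213,"ty": -599,"tz": 0,"az": 0.013,"claw": 0.3}
    - {"tx": -213,"ty": -599,"tz": 0,"az": 0.013,"claw": 0.3}
    - {"tx": -213,"ty": -599,"tz": 0,"az": 0.013,"claw": 0.3}
    - {"tx": -213,"ty": -599,"tz": 0,"az": 0.013,"claw": 0.3}
    - {"tx": -213,"ty": -599,"tz": 0,"az": 0.013,"claw": 0.3}
    - {"tx": -213,"ty": -599,"tz": 0,"az": 0.013,"claw": 0.3}
    - {"tx": -213,"ty": -599,"tz": 0,"az": 0.013,"claw": 0.3}
    - {"tx": -213,"ty": -599,"tz": 0,"az": 0.013,"claw": 0.3}
    - {"tx": -213,"ty": -599,"tz": 0,"az": 0.013,"claw": 0.3}
    - {"tx": -213,"ty": -599,"tz": 0,"az": 0.013,"claw": 0.3}
    - {"tx": -213,"ty": -599,"tz": 0,"az": 0.013,"claw": 0.3}
    - {"tx": -213,"ty": -599,"tz": 0,"az": 0.013,"claw": 0.3}
    - {"tx": -213,"ty": -599,"tz": 0,"az": 0.013,"claw": 0.3}
    - {"tx": -213,"ty": -599,"tz": 0,"az": 0.013,"claw": 0.3}
    - {"tx": -213,"ty": -599,"tz": 0,"az": 0.013,"claw": 0.3}
    - {"tx": -213,"ty": -599,"tz": 0,"az": 0.013,"claw": 0.3}
    - {"tx": -213,"ty": -599,"tz": 0,"az": 0.013,"claw": 0.3}
    - {"tx": -213,"ty": -599,"tz": 0,"az": 0.013,"claw": 0.3}

```text
validation failed for argument at $.mo...
```

Request:
send_rows:
  moves:
    - {"tx": -213,"ty": -599,"tz": 0,"ax": 0,"ay": 0,"az": 0.013,"claw": 0.3}
    - {"tx": -213,"ty": -599,"tz": 0,"ax": 0,"ay": 0,"az": 0.013,"claw": 0.3}
    - {"tx": -213,"ty": -599,"tz": 0,"ax": 0,"ay": 0,"az": 0.013,"claw": 0.3}
    - {"tx": -213,"ty": -599,"tz": 0,"ax": 0,"ay": 0,"az": 0.013,"claw": 0.3}
    - {"tx": -213,"ty": -599,"tz": 0,"ax": 0,"ay": 0,"az": 0.013,"claw": 0.3}
    - {"tx": -213,"ty": -599,"tz": 0,"ax": 0,"ay": 0,"az": 0.013,"claw": 0.3}
    - {"tx": -213,"ty": -599,"tz": 0,"ax": 0,"ay": 0,"az": 0.013,"claw": 0.3}
    - {"tx": -213,"ty": -599,"tz": 0,"ax": 0,"ay": 0,"az": 0.013,"claw": 0.3}
    - {"tx": -213,"ty": -599,"tz": 0,"ax": 0,"ay": 0,"az": 0.013,"claw": 0.3}
    - {"tx": -213,"ty": -599,"tz": 0,"ax": 0,"ay": 0,"az": 0.013,"claw": 0.3}
    - {"tx": -213,"ty": -599,"tz": 0,"ax": 0,"ay": 0,"az": 0.013,"claw": 0.3}
    - {"tx": -213,"ty": -599,"tz": 0,"ax": 0,"ay": 0,"az": 0.013,"claw": 0.3}
    - {"tx": -213,"ty": -599,"tz": 0,"ax": 0,"ay": 0,"az": 0.013,"claw": 0.3}
    - {"tx": -213,"ty": -599,"tz": 0,"ax": 0,"ay": 0,"az": 0.013,"claw": 0.3}
    - {"tx": -213,"ty": -599,"tz": 0,"ax": 0,"ay": 0,"az": 0.013,"claw": 0.3}
    - {"tx": -213,"ty": -599,"tz": 0,"ax": 0,"ay": 0,"az": 0.013,"claw": 0.3}
    - {"tx": -213,"ty": -599,"tz": 0,"ax": 0,"ay": 0,"az": 0.013,"claw": 0.3}
    - {"tx": -213,"ty": -599,"tz": 0,"ax": 0,"ay": 0,"az": 0.013,"claw": 0.3}

```text
time: 2.65
position: [0.6688, -0.2047, 0.2049]
tool_rot: [179.9, -0.0, -76.5]
wrist_force: [-0.3, -0.3, -0.0]
gripper_width: 0.061
```

Request:
send_rows:
  moves:
    - {"tx": 0,"ty": 0,"tz": 40,"ax": 0,"ay": 0,"az": 0,"claw": 0.3}
    - {"tx": 0,"ty": 0,"tz": 80,"ax": 0,"ay": 0,"az": 0,"claw": 0.3}
    - {"tx": 0,"ty": 0,"tz": 105,"ax": 0,"ay": 0,"az": 0,"claw": 0.3}
    - {"tx": 0,"ty": 0,"tz": 105,"ax": 0,"ay": 0,"az": 0,"claw": 0.3}
    - {"tx": 0,"ty": 15,"tz": 105,"ax": 0,"ay": 0,"az": 0,"claw": 0.3}
    - {"tx": 0,"ty": 24,"tz": 105,"ax": 0,"ay": 0,"az": 0,"claw": 0.3}
    - {"tx": 0,"ty": 31,"tz": 105,"ax": 0,"ay": 0,"az": 0,"claw": 0.3}
    - {"tx": 0,"ty": 38,"tz": 105,"ax": 0,"ay": 0,"az": 0,"claw": 0.3}
    - {"tx": 0,"ty": 45,"tz": 105,"ax": 0,"ay": 0,"az": 0,"claw": 0.3}
    - {"tx": 0,"ty": 52,"tz": 105,"ax": 0,"ay": 0,"az": 0,"claw": 0.3}
    - {"tx": 0,"ty": 59,"tz": 105,"ax": 0,"ay": 0,"az": 0,"claw": 0.3}
    - {"tx": 0,"ty": 66,"tz": 105,"ax": 0,"ay": 0,"az": 0,"claw": 0.3}

```text
time: 3.65
position: [0.6047, -0.2203, 0.1011]
tool_rot: [-180.0, -0.0, -76.6]
wrist_force: [0.9, 0.2, 1.2]
gripper_width: 0.0609
```

```bash
python3 - <<'E'
from h import *
snap('scene','tipR1')
print(robot.observe()['wrist_force'])
E
```

```text
[-0.47238697  0.11321564  0.31994854]
```

View pics/tipR1.png

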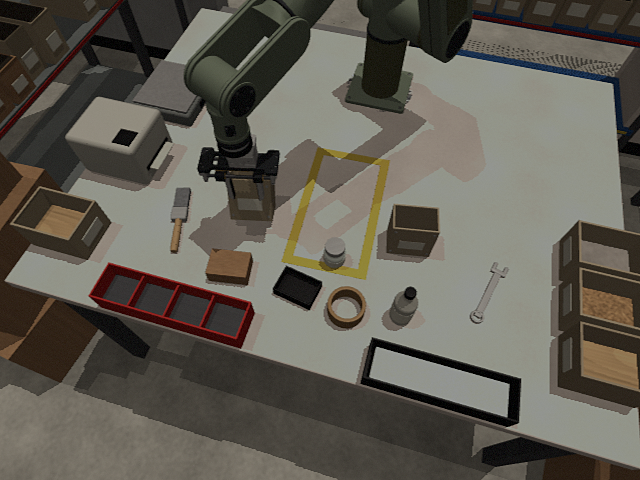

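The far-right crate (pixel ~250,200) is partway tilted towards the robot under the fingers; nothing else has moved. I'll carry on.

Request:
send_rows:
  moves:
    - {"tx": 0,"ty": 7,"tz": 0,"ax": 0,"ay": 0,"az": 0,"claw": 0.3}
    - {"tx": 0,"ty": 14,"tz": 0,"ax": 0,"ay": 0,"az": 0,"claw": 0.3}
    - {"tx": 0,"ty": 21,"tz": 0,"ax": 0,"ay": 0,"az": 0,"claw": 0.3}
    - {"tx": 0,"ty": 28,"tz": 0,"ax": 0,"ay": 0,"az": 0,"claw": 0.3}
    - {"tx": 0,"ty": 32,"tz": 0,"ax": 0,"ay": 0,"az": 0,"claw": 0.3}
    - {"tx": 0,"ty": 32,"tz": 0,"ax": 0,"ay": 0,"az": 0,"claw": 0.3}
    - {"tx": 0,"ty": 32,"tz": -40,"ax": 0,"ay": 0,"az": 0,"claw": 0.3}
    - {"tx": 0,"ty": 32,"tz": -80,"ax": 0,"ay": 0,"az": 0,"claw": 0.3}
    - {"tx": 0,"ty": 32,"tz": -105,"ax": 0,"ay": 0,"az": 0,"claw": 0.3}

```text
time: 4.45
position: [0.5751, -0.228, 0.209]
tool_rot: [-179.8, -0.1, -76.6]
wrist_force: [1.0, 0.1, 1.0]
gripper_width: 0.0614
```

```bash
python3 - <<'E'
from pl import *
snap('scene','tipR2')
c=(.562,.194);y=10.4
plan([cr(c,y,.074,.205)])
E
```

```text
t 4.5 pos [ 0.578  -0.2296  0.2149] [-179.41   -0.54  -76.59] F [ 0.4 -0.3  2.8] w 0.0610972230001812
[-412 -156    8] [-0.01  -0.009  0.053] dist 441.0
```

View pics/tipR2.png

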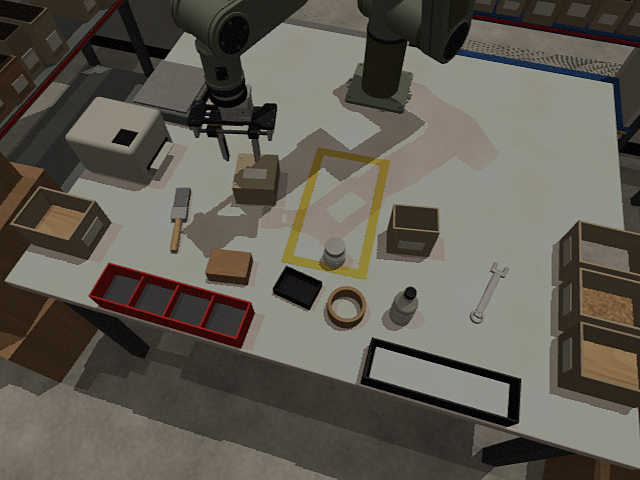

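Crate R now lies on its side (underside at about 257,192) and looks bare. Next I go to crate L.

Request:
send_rows:
  moves:
    - {"tx": -412,"ty": -158,"tz": 0,"ax": 0,"ay": 0,"az": 0.053,"claw": 0.3}
    - {"tx": -412,"ty": -158,"tz": 0,"ax": 0,"ay": 0,"az": 0.053,"claw": 0.3}
    - {"tx": -412,"ty": -158,"tz": 0,"ax": 0,"ay": 0,"az": 0.053,"claw": 0.3}
    - {"tx": -412,"ty": -158,"tz": 0,"ax": 0,"ay": 0,"az": 0.053,"claw": 0.3}
    - {"tx": -412,"ty": -158,"tz": 0,"ax": 0,"ay": 0,"az": 0.053,"claw": 0.3}
    - {"tx": -412,"ty": -158,"tz": 0,"ax": 0,"ay": 0,"az": 0.053,"claw": 0.3}
    - {"tx": -412,"ty": -158,"tz": 0,"ax": 0,"ay": 0,"az": 0.053,"claw": 0.3}
    - {"tx": -412,"ty": -158,"tz": 0,"ax": 0,"ay": 0,"az": 0.053,"claw": 0.3}
    - {"tx": -412,"ty": -158,"tz": 0,"ax": 0,"ay": 0,"az": 0.053,"claw": 0.3}
    - {"tx": -412,"ty": -158,"tz": 0,"ax": 0,"ay": 0,"az": 0.053,"claw": 0.3}
    - {"tx": -412,"ty": -158,"tz": 0,"ax": 0,"ay": 0,"az": 0.053,"claw": 0.3}
    - {"tx": -412,"ty": -158,"tz": 0,"ax": 0,"ay": 0,"az": 0.053,"claw": 0.3}
    - {"tx": -412,"ty": -158,"tz": 0,"ax": 0,"ay": 0,"az": 0.053,"claw": 0.3}

```text
time: 5.58
position: [0.6317, 0.2114, 0.2047]
tool_rot: [179.9, -0.0, -79.5]
wrist_force: [-0.1, 0.6, 0.5]
gripper_width: 0.0611
```

```bash
python3 - <<'E'
from pl import *
c=(.562,.194);y=10.4
plan([cr(c,y,.074,.1),cr(c,y,-.022,.1)])
E
```

```text
t 5.5833 pos [0.6317 0.2114 0.2047] [ 1.7994e+02 -3.0000e-02 -7.9470e+01] F [-0.1  0.6  0.5] w 0.0611172937896392
[  4  -2 105] [ 0.001 -0.001  0.002] dist 105.0
[  4  94 105] [ 0.001 -0.001  0.002] dist 141.0
```

Request:
send_rows:
  moves:
    - {"tx": 4,"ty": 0,"tz": 40,"ax": 0,"ay": 0,"az": 0,"claw": 0.3}
    - {"tx": 4,"ty": 0,"tz": 80,"ax": 0,"ay": 0,"az": 0,"claw": 0.3}
    - {"tx": 4,"ty": 0,"tz": 105,"ax": 0,"ay": 0,"az": 0,"claw": 0.3}
    - {"tx": 4,"ty": 0,"tz": 105,"ax": 0,"ay": 0,"az": 0,"claw": 0.3}
    - {"tx": 4,"ty": 15,"tz": 105,"ax": 0,"ay": 0,"az": 0,"claw": 0.3}
    - {"tx": 4,"ty": 24,"tz": 105,"ax": 0,"ay": 0,"az": 0,"claw": 0.3}
    - {"tx": 4,"ty": 31,"tz": 105,"ax": 0,"ay": 0,"az": 0,"claw": 0.3}
    - {"tx": 4,"ty": 38,"tz": 105,"ax": 0,"ay": 0,"az": 0,"claw": 0.3}
    - {"tx": 4,"ty": 45,"tz": 105,"ax": 0,"ay": 0,"az": 0,"claw": 0.3}
    - {"tx": 4,"ty": 52,"tz": 105,"ax": 0,"ay": 0,"az": 0,"claw": 0.3}
    - {"tx": 4,"ty": 59,"tz": 105,"ax": 0,"ay": 0,"az": 0,"claw": 0.3}
    - {"tx": 4,"ty": 66,"tz": 105,"ax": 0,"ay": 0,"az": 0,"claw": 0.3}
    - {"tx": 4,"ty": 73,"tz": 105,"ax": 0,"ay": 0,"az": 0,"claw": 0.3}
    - {"tx": 4,"ty": 80,"tz": 105,"ax": 0,"ay": 0,"az": 0,"claw": 0.3}
    - {"tx": 4,"ty": 87,"tz": 105,"ax": 0,"ay": 0,"az": 0,"claw": 0.3}
    - {"tx": 4,"ty": 94,"tz": 105,"ax": 0,"ay": 0,"az": 0,"claw": 0.3}
    - {"tx": 4,"ty": 97,"tz": 105,"ax": 0,"ay": 0,"az": 0,"claw": 0.3}
    - {"tx": 4,"ty": 97,"tz": 105,"ax": 0,"ay": 0,"az": 0,"claw": 0.3}

```text
time: 7.08
position: [0.5362, 0.1885, 0.1]
tool_rot: [179.9, 0.0, -79.6]
wrist_force: [0.4, 0.2, 0.0]
gripper_width: 0.061
```

Request:
send_rows:
  moves:
    - {"tx": 0,"ty": 0,"tz": -40,"ax": 0,"ay": 0,"az": 0,"claw": 0.5}
    - {"tx": 0,"ty": 0,"tz": -80,"ax": 0,"ay": 0,"az": 0,"claw": 0.5}
    - {"tx": 0,"ty": 0,"tz": -110,"ax": 0,"ay": 0,"az": 0,"claw": 0.5}
    - {"tx": 0,"ty": 0,"tz": -110,"ax": 0,"ay": 0,"az": 0,"claw": 0.5}

```text
time: 7.42
position: [0.5427, 0.1897, 0.2189]
tool_rot: [-179.1, 0.0, -79.6]
wrist_force: [0.8, -0.3, 1.1]
gripper_width: 0.0705
```

```bash
cat > meas.py <<'E'
from ov import *
def fit(P,box,zlo=.055,zhi=.085):
    u0,v0,u1,v1=box
    q=P[v0:v1,u0:u1].reshape(-1,3); q=q[(q[:,2]>zlo)&(q[:,2]<zhi)]
    c,sz,a=cv2.minAreaRect((q[:,:2]*1000).astype(np.float32))
    print(len(q),np.round(c),np.round(sz),round(a,1)); return c,sz,a
E
python3 - <<'E'
from meas import *
s=snap('scene','tipL'); P=cloud(s)
np.savez('scene1.npz',P=P,px=s['pixels'],K=s['K'],R=s['R'],t=s['t'])
fit(P,(215,140,300,240)); fit(P,(350,140,460,260))
im=s['pixels'][110:290,200:460,::-1].copy(); im=cv2.resize(im,None,fx=3,fy=3); cv2.imwrite('pics/tipLz.png',im)
for k in('stamped_crate','plain_crate'): print(k,[(np.round(a['bbox'],3).tolist(),round(a['confidence'],2)) for a in robot.search_frame(s,k)[:3]])
print('stamp',robot.mark_of(s,'stamp'))
print(robot.observe()['position'])
E
```

```text
1632 [ 500. -245.] [126. 111.] 13.2
1732 [465. 176.] [126. 111.] 10.4
stamped_crate [([0.642, 0.426, 0.074, 0.121], 0.85)]
plain_crate [([0.403, 0.372, 0.072, 0.115], 0.69)]
stamp [{'location': [0.637, 0.4665], 'confidence': 0.97}, {'location': [0.3998, 0.4115], 'confidence': 0.17}]
[0.53657698 0.1883984  0.20895615]
```

View pics/tipLz.png

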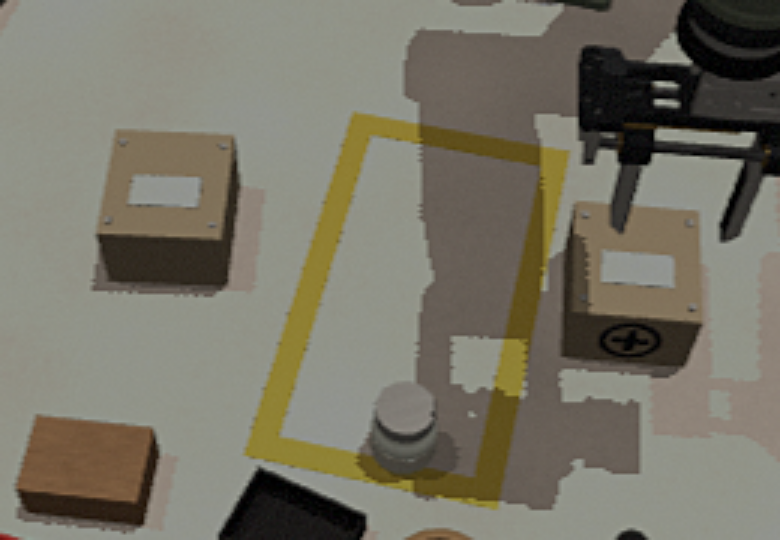

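Both crates lie on their sides. The left one shows the dark ring and cross (zoomed pixel 630,340) and the right one is bare, so the left crate is the stamped one. I'll push it in from its +y side.

```bash
python3 - <<'E'
from pl import *
c=(.463,.176);y=10.4
w=[cr(c,y,0,z,l) for z,l in((.205,.095),(.02,.095))]
plan([a[:3]+(10.4,) for a in w])
E
```

```text
t 7.6167 pos [0.5366 0.1884 0.209 ] [179.85  -0.   -79.64] F [-0.3  0.4 -0.4] w 0.07022590775623384
[-96  75   4] [ 0.002  0.002 -1.572] dist 122.0
[-96  74 189] [ 0.002  0.002 -1.572] dist 225.0
```

Request:
send_rows:
  moves:
    - {"tx": -96,"ty": 75,"tz": 4,"ax": 0,"ay": 0,"az": -1.572,"claw": 0.5}
    - {"tx": -96,"ty": 75,"tz": 4,"ax": 0,"ay": 0,"az": -1.572,"claw": 0.5}
    - {"tx": -96,"ty": 75,"tz": 4,"ax": 0,"ay": 0,"az": -1.572,"claw": 0.5}
    - {"tx": -96,"ty": 75,"tz": 4,"ax": 0,"ay": 0,"az": -1.572,"claw": 0.5}
    - {"tx": -96,"ty": 75,"tz": 4,"ax": 0,"ay": 0,"az": -1.572,"claw": 0.5}
    - {"tx": -96,"ty": 75,"tz": 4,"ax": 0,"ay": 0,"az": -1.572,"claw": 0.5}
    - {"tx": -96,"ty": 75,"tz": 4,"ax": 0,"ay": 0,"az": -1.572,"claw": 0.5}
    - {"tx": -96,"ty": 75,"tz": 4,"ax": 0,"ay": 0,"az": -1.572,"claw": 0.5}
    - {"tx": -96,"ty": 75,"tz": 4,"ax": 0,"ay": 0,"az": -1.572,"claw": 0.5}
    - {"tx": -96,"ty": 75,"tz": 4,"ax": 0,"ay": 0,"az": -1.572,"claw": 0.5}
    - {"tx": -96,"ty": 75,"tz": 4,"ax": 0,"ay": 0,"az": -1.572,"claw": 0.5}
    - {"tx": -96,"ty": 75,"tz": 4,"ax": 0,"ay": 0,"az": -1.572,"claw": 0.5}
    - {"tx": -96,"ty": 75,"tz": 4,"ax": 0,"ay": 0,"az": -1.572,"claw": 0.5}
    - {"tx": -96,"ty": 75,"tz": 4,"ax": 0,"ay": 0,"az": -1.572,"claw": 0.5}
    - {"tx": -96,"ty": 75,"tz": 4,"ax": 0,"ay": 0,"az": -1.572,"claw": 0.5}
    - {"tx": -96,"ty": 75,"tz": 4,"ax": 0,"ay": 0,"az": -1.572,"claw": 0.5}

```text
time: 8.95
position: [0.4458, 0.2692, 0.2051]
tool_rot: [180.0, 0.1, 10.3]
wrist_force: [-1.2, 0.7, 0.4]
gripper_width: 0.0707
```

```bash
python3 - <<'E'
from pl import *
c=(.463,.176);y=10.4
w=[cr(c,y,0,z,l) for z,l in((.205,.095),(.02,.095))]
plan([a[:3]+(10.4,) for a in w])
E
```

```text
t 8.95 pos [0.4458 0.2692 0.2051] [1.7997e+02 1.4000e-01 1.0330e+01] F [-1.2  0.7  0.4] w 0.07069772864832337
[0 0 0] [ 0.001  0.002 -0.001] dist 0.0
[  1   0 185] [ 0.001  0.002 -0.001] dist 185.0
```

Request:
send_rows:
  moves:
    - {"tx": 0,"ty": 0,"tz": 41,"ax": 0,"ay": 0,"az": 0,"claw": 0.5}
    - {"tx": 0,"ty": 0,"tz": 82,"ax": 0,"ay": 0,"az": 0,"claw": 0.5}
    - {"tx": 0,"ty": 0,"tz": 123,"ax": 0,"ay": 0,"az": 0,"claw": 0.5}
    - {"tx": 0,"ty": 0,"tz": 160,"ax": 0,"ay": 0,"az": 0,"claw": 0.5}
    - {"tx": 0,"ty": 0,"tz": 185,"ax": 0,"ay": 0,"az": 0,"claw": 0.5}
    - {"tx": 0,"ty": 0,"tz": 185,"ax": 0,"ay": 0,"az": 0,"claw": 0.5}
    - {"tx": 0,"ty": 15,"tz": 185,"ax": 0,"ay": 0,"az": 0,"claw": 0.5}
    - {"tx": 0,"ty": 25,"tz": 185,"ax": 0,"ay": 0,"az": 0,"claw": 0.5}
    - {"tx": 0,"ty": 30,"tz": 185,"ax": 0,"ay": 0,"az": 0,"claw": 0.5}
    - {"tx": 0,"ty": 36,"tz": 185,"ax": 0,"ay": 0,"az": 0,"claw": 0.5}
    - {"tx": 0,"ty": 44,"tz": 185,"ax": 0,"ay": 0,"az": 0,"claw": 0.5}
    - {"tx": 0,"ty": 52,"tz": 185,"ax": 0,"ay": 0,"az": 0,"claw": 0.5}
    - {"tx": 0,"ty": 60,"tz": 185,"ax": 0,"ay": 0,"az": 0,"claw": 0.5}
    - {"tx": 0,"ty": 68,"tz": 185,"ax": 0,"ay": 0,"az": 0,"claw": 0.5}
    - {"tx": 0,"ty": 76,"tz": 185,"ax": 0,"ay": 0,"az": 0,"claw": 0.5}
    - {"tx": 0,"ty": 84,"tz": 185,"ax": 0,"ay": 0,"az": 0,"claw": 0.5}
    - {"tx": 0,"ty": 92,"tz": 185,"ax": 0,"ay": 0,"az": 0,"claw": 0.5}
    - {"tx": 0,"ty": 98,"tz": 185,"ax": 0,"ay": 0,"az": 0,"claw": 0.5}
    - {"tx": 0,"ty": 100,"tz": 185,"ax": 0,"ay": 0,"az": 0,"claw": 0.5}

```text
time: 10.53
position: [0.4646, 0.1702, 0.0213]
tool_rot: [180.0, 0.0, 10.4]
wrist_force: [-0.7, 2.6, 1.3]
gripper_width: 0.0706
```

```bash
python3 - <<'E'
from meas import *
s=snap('scene','push1'); P=cloud(s)
np.savez('scene2.npz',P=P,px=s['pixels'],K=s['K'],R=s['R'],t=s['t'])
o=robot.observe();print(o['position'],o['tool_rot'],o['wrist_force'])
E
```

```text
[0.46455513 0.17009591 0.02126508] [1.79968973e+02 3.10855940e-02 1.03772681e+01] [ 0.18657402  0.08216424 -0.04394282]
```

View pics/push1.png

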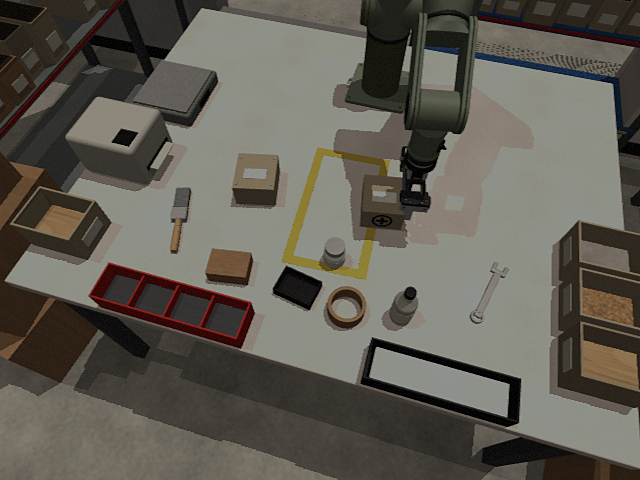

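Push is going straight: the stamped crate (382,203) is half over the left tape. Continuing, with a slight turn to align with the lane.

Request:
send_rows:
  moves:
    - {"tx": 0,"ty": 6,"tz": 0,"ax": 0,"ay": 0,"az": 0,"claw": 0.5}
    - {"tx": 0,"ty": 14,"tz": 0,"ax": 0,"ay": 0,"az": 0.01,"claw": 0.5}
    - {"tx": 1,"ty": 22,"tz": 0,"ax": 0,"ay": 0,"az": 0.02,"claw": 0.5}
    - {"tx": 1,"ty": 30,"tz": 0,"ax": 0,"ay": 0,"az": 0.03,"claw": 0.5}
    - {"tx": 2,"ty": 38,"tz": 0,"ax": 0,"ay": 0,"az": 0.04,"claw": 0.5}
    - {"tx": 2,"ty": 46,"tz": 0,"ax": 0,"ay": 0,"az": 0.05,"claw": 0.5}
    - {"tx": 3,"ty": 54,"tz": 0,"ax": 0,"ay": 0,"az": 0.06,"claw": 0.5}
    - {"tx": 3,"ty": 62,"tz": 0,"ax": 0,"ay": 0,"az": 0.07,"claw": 0.5}
    - {"tx": 4,"ty": 70,"tz": 0,"ax": 0,"ay": 0,"az": 0.08,"claw": 0.5}
    - {"tx": 4,"ty": 78,"tz": 0,"ax": 0,"ay": 0,"az": 0.09,"claw": 0.5}
    - {"tx": 5,"ty": 86,"tz": 0,"ax": 0,"ay": 0,"az": 0.1,"claw": 0.5}
    - {"tx": 5,"ty": 94,"tz": 0,"ax": 0,"ay": 0,"az": 0.11,"claw": 0.5}
    - {"tx": 6,"ty": 102,"tz": 0,"ax": 0,"ay": 0,"az": 0.12,"claw": 0.5}
    - {"tx": 6,"ty": 109,"tz": 0,"ax": 0,"ay": 0,"az": 0.13,"claw": 0.5}
    - {"tx": 6,"ty": 114,"tz": 0,"ax": 0,"ay": 0,"az": 0.13,"claw": 0.5}
    - {"tx": 6,"ty": 116,"tz": 0,"ax": 0,"ay": 0,"az": 0.13,"claw": 0.5}
    - {"tx": 6,"ty": 116,"tz": 0,"ax": 0,"ay": 0,"az": 0.13,"claw": 0.5}

```text
time: 12.0
position: [0.4917, 0.0575, 0.0215]
tool_rot: [180.0, -0.0, 2.9]
wrist_force: [0.6, -0.4, -0.4]
gripper_width: 0.07
```

```bash
python3 - <<'E'
from meas import *
s=snap('scene','push2'); P=cloud(s)
np.savez('scene3.npz',P=P,px=s['pixels'],K=s['K'],R=s['R'],t=s['t'])
im=s['pixels'][110:290,200:460,::-1].copy(); im=cv2.resize(im,None,fx=3,fy=3); cv2.imwrite('pics/push2z.png',im)
E
```

```text
(no output)
```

View pics/push2z.png

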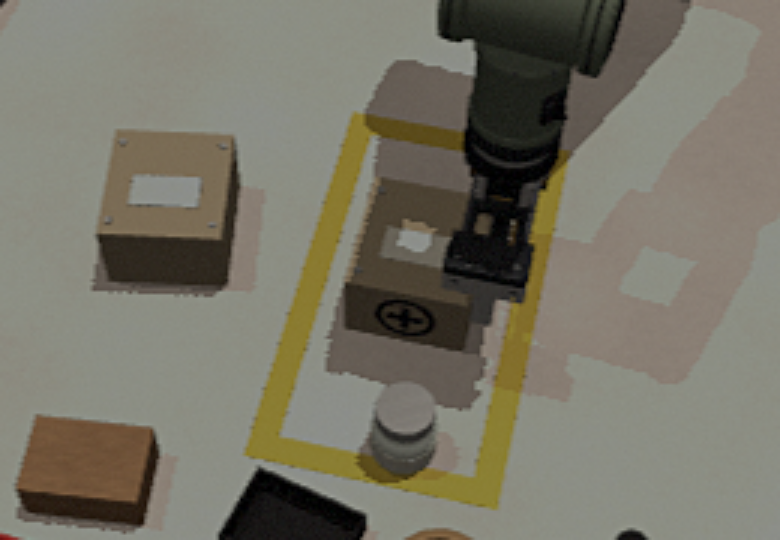

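The stamped crate (zoom 410,260) lies inside the tape and is turned close to the lane axis. Next I back off, rise and measure.

Request:
send_rows:
  moves:
    - {"tx": 0,"ty": -12,"tz": 0,"ax": 0,"ay": 0,"az": 0,"claw": 0.5}
    - {"tx": 0,"ty": -30,"tz": 0,"ax": 0,"ay": 0,"az": 0,"claw": 0.5}
    - {"tx": 0,"ty": -50,"tz": -30,"ax": 0,"ay": 0,"az": 0,"claw": 0.5}
    - {"tx": 0,"ty": -80,"tz": -60,"ax": 0,"ay": 0,"az": 0,"claw": 0.5}
    - {"tx": 0,"ty": -110,"tz": -90,"ax": 0,"ay": 0,"az": 0,"claw": 0.5}
    - {"tx": 0,"ty": -140,"tz": -115,"ax": 0,"ay": 0,"az": 0,"claw": 0.5}
    - {"tx": 0,"ty": -170,"tz": -140,"ax": 0,"ay": 0,"az": 0,"claw": 0.5}
    - {"tx": 0,"ty": -200,"tz": -160,"ax": 0,"ay": 0,"az": 0,"claw": 0.5}
    - {"tx": 0,"ty": -230,"tz": -180,"ax": 0,"ay": 0,"az": 0,"claw": 0.5}
    - {"tx": 0,"ty": -230,"tz": -180,"ax": 0,"ay": 0,"az": 0,"claw": 0.5}
    - {"tx": 0,"ty": -230,"tz": -180,"ax": 0,"ay": 0,"az": 0,"claw": 0.5}

```text
time: 12.97
position: [0.4795, 0.2903, 0.2029]
tool_rot: [-180.0, -0.2, 3.2]
wrist_force: [-0.9, -0.4, -0.5]
gripper_width: 0.0706
```

```bash
python3 - <<'E'
from meas import *
s=snap('scene','fin'); P=cloud(s); d=s
cs=[fit(P,(215,140,297,240)), fit(P,(300,140,380,232))]
im=s['pixels'][110:290,200:460,::-1].copy(); im=cv2.resize(im,None,fx=3,fy=3)
a=np.radians(2.84);X=np.array([np.cos(a),np.sin(a)]);Y=np.array([-X[1],X[0]])
for c,sz,an in cs:
    c=np.array(c)/1000; 
    b=cv2.boxPoints((c*1000,(120,110) if sz[0]>sz[1] else (110,120),an))/1000-[.501,-.0066]
    print('lane frame x',(b@X).round(3),'y',(b@Y).round(3))
    for z in(0,.072): draw(im,d,[np.r_[p+[.501,-.0066],z] for p in b],(0,0,255) if z else (255,0,0),3,(200,110))
cv2.imwrite('pics/finz.png',im)
P0=np.load('scene0.npz')['P']
q=np.load('scene0.npz')['px'].astype(int)
for n,b in dict(carton=(195,240,262,292),tray=(268,260,330,312),roll=(322,280,372,332),bottle=(385,282,422,330),jar=(322,234,348,268),brush=(165,180,195,260),wrench=(462,255,515,330)).items():
    u0,v0,u1,v1=b; print(n,'median depth diff mm',np.round(1000*np.percentile(abs(P-P0)[v0:v1,u0:u1].max(-1),[50,90]),1))
print(robot.observe()['time'],robot.observe()['position'])
E
```

```text
1632 [ 499. -245.] [126. 111.] 12.9
1725 [497. -10.] [125. 110.] 3.1
lane frame x [-0.082 -0.063  0.055  0.036] y [-0.194 -0.303 -0.282 -0.173]
lane frame x [-0.065 -0.064  0.056  0.055] y [ 0.052 -0.058 -0.058  0.052]
carton median depth diff mm [1.7 4.3]
tray median depth diff mm [1.8 4.4]
roll median depth diff mm [1.7 4.2]
bottle median depth diff mm [1.6 4.2]
jar median depth diff mm [1.6 4.3]
brush median depth diff mm [1.8 4.4]
wrench median depth diff mm [1.8 4.4]
13.0167 [0.47869464 0.28866422 0.2011788 ]
```

View pics/finz.png

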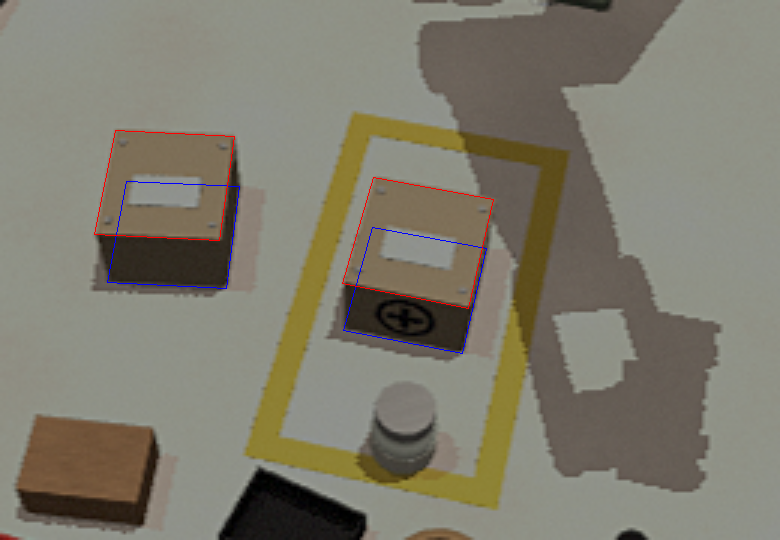

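View pics/fin.png

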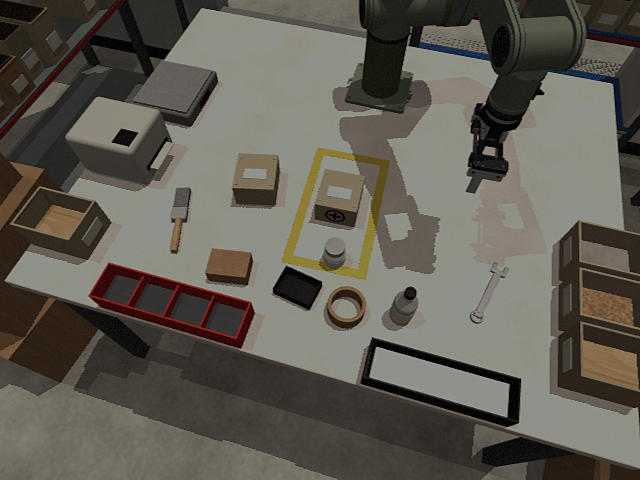

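The stamped crate (340,198) lies wholly inside the tape. The plain crate (257,180) lies outside the lane, the other things haven't moved, and the arm is clear. Handing in.

```bash
python3 -c "
from rig import robot
print(robot.sign_off())"
```

```text
the job is handed in; nothing more can be done
None
```

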